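# Set the speed step and direction on a welding positioner, then start it

### The job

Set the welding positioner up for the tube in its jaws: with a fingertip push the pointer knob round, click by click, to speed step six - the sixth dot, counting clockwise from the smallest - and flip the direction lever over to the right. Only when both are set, press the round flat start button right down and let it come up again. Do it all with the fingertips and grip nothing: the positioner stays where it stands, the mushroom-headed stop button is not pressed, and the gas cup and marker on top of it and the tube piece, brush and tape measure beside it are left alone.

Things in the scene. Friction and masses are not known exactly. Their poses are not given: they have to be found in the camera images.
- positioner: Welding positioner: grey box 220 (x) x 420 (y) x 85 mm, 8-12 kg, loose on rubber feet. Origin: centre of its underside; x to its back (away from the robot), y to its left. Top at z = 85 mm: left a 170 mm turntable at (0, 95) mm whose jaws hold an upright tube (top at z = 175 mm); right the control panel, selector behind, in front from left to right lever, start, stop, all under 46 mm high.
- selector_axis (a point): Selector's turning axis at panel height, at (40, -105, 85) mm in the positioner's frame, axes parallel to it. Eight black dots on the panel round it, radius 46 mm, 30 deg apart, grow clockwise (from above) from 4 mm (step 1) to 11 mm (step 8). Seen from above, step 1 lies 105 deg counter-clockwise from the x axis, step 6 lies 45 deg clockwise and step 8 105 deg clockwise from it.
- selector (a joint): Knob angle, rad: 0 at step 1, growing clockwise from above, 0.5236 a step, 2.618 at step 6; end stops 0.04 beyond steps 1 and 8. Starts at step 1, 2, 3 or 4, seldom hung midway between two. Sprung detents: let go more than 3 deg past midway between two steps, it clicks on by itself. About 0.15 N m (6 N at 26 mm from the axis) takes it out of a step.
- knob: The selector's black upright bar handle: 14 mm thick, from 10 to 32 mm above the panel. Origin on the turning axis at panel height; its x axis points along the bar to the rounded pointer end (white line on top), 36 mm from the axis; the blunt end reaches 20 mm the other way. Under it turns a round skirt 49 mm across, up to 10 mm above the panel.
- direction (a joint): Swing of the direction lever, rad: 0 leaning left (25 deg from upright, to the positioner's +y), 0.873 leaning right (25 deg, to -y). Starts left. Over-centre spring: past the middle (0.436) it flips over by itself and stays; about 2 N at the tip moves it.
- bat: The direction lever: steel bat-shaped toggle. Origin at its pivot, 3 mm above the panel at (-55, -40) mm in the positioner's frame; its z axis points along the lever to the tip, 43 mm from the pivot; 12 mm thick near the tip, 7 mm near the foot, in a steel nut 25 mm across and 6 mm high. It swings along the positioner's y; the tip is 42 mm above the panel when it leans.
- start (a joint): How far the start button is pressed, m: 0 up, 0.005 right down. It springs back up; right down takes 5 N.
- start_top (a point): Centre of the top face of the start button: flat round black button 24 mm across, 21 mm above the panel at (-55, -105) mm in the positioner's frame, in a steel collar 40 mm across and 12 mm high. Its way down is vertical.
- stop (a joint): How far the stop button is pressed, m: 0 up, 0.005 right down. Must stay up.
- stop_top (a point): Top of the stop button: black mushroom head 40 mm across, 25 mm above the panel, at (-55, -170) mm in the positioner's frame.
- gas_cup: Loose pinkish ceramic gas cup, 23 mm across, 38 mm high, upright on the positioner's front edge, before the turntable. Leave alone.
- marker: Loose paint marker, 134 mm long, 17 mm thick, lying on the positioner's right edge, beside the selector. Leave alone.
- tube_piece: Loose light grey piece of tube, 85 mm long, 25 mm across, lying on the bench to the right of the positioner, in front. Leave alone.
- tape: Loose tape measure, 32 x 80 x 62 mm, on the bench to the left of the positioner. Leave alone.
- brush: Loose small brush with a red handle, 12 x 110 x 18 mm, on the bench to the right of the positioner. Leave alone.

How it is judged:
On the way, in this order (a step that is already met when the one before it is completed fails the run):
1. the selector clicked in at speed step six and the direction lever over to the right, with the start button not yet pressed (value of joint selector between 2.528 and 2.708 rad and value of joint direction above 0.78 rad and value of joint start below 0.002 m), for 0.2 s.
2. the start button pressed right down (value of joint selector between 2.528 and 2.708 rad and value of joint direction above 0.78 rad and value of joint start above 0.004 m), for 0.05 s.
At the end, for the whole second after the job is handed in: Selector at rest in step six (within 5 deg), direction lever leaning right, start button pressed right down and up again, stop button up, the positioner within 12 mm of where it stood, and the gas cup, marker, tube piece, brush and tape measure within 30 mm of where they were (value of joint selector between 2.528 and 2.708 rad and value of joint direction above 0.78 rad and value of joint each of start, stop below 0.001 m and distance of positioner from where it was at the start of the episode below 0.012 m and angle between positioner's own z axis and vertical below 0.03 rad and distance of each of gas_cup, marker, tube_piece, tape, brush from where it was at the start of the episode below 0.03 m); the robot touches nothing.
It fails at once if the start button is pressed before speed step six and the right-hand direction are both set (value of joint start above 0.0025 m and not (value of joint selector between 2.528 and 2.708 rad and value of joint direction above 0.78 rad)).
It fails at once if the stop button is pressed (value of joint stop above 0.002 m).
It fails at once if the knob or the lever is gripped or forced (more than 25 N from the fingers) (contact force between the fingers and knob above 25 N or contact force between the fingers and bat above 25 N).
It fails at once if the positioner is lifted, tipped or shoved (distance of positioner from where it was at the start of the episode above 0.02 m or angle between positioner's own z axis and vertical above 0.06 rad).
It fails at once if the gas cup, marker, tube piece, brush or tape measure is moved, lifted or carried (distance of any of gas_cup, marker, tube_piece, tape, brush from where it was at the start of the episode above 0.04 m).
It also fails if it takes over 54 s, if anything falls off the work surface, if the arm or the gripper's body presses on something with over 40 N, if the wrist force passes 120 N, or if a joint passes its speed limit or range.

### The arm

A 6-joint arm with a two-finger parallel gripper is mounted at the origin on a cart in front of the work surface, level with it; the furniture and walls round the work are solid. World frame = base frame: x ahead of the robot, y to its left, z up, the work surface at z = 0. Lengths are in m, angles in rad, forces in N, time in s.
With the tool pointing down it reaches from about 0.35 to 0.775 m from the base axis. Payload 7.3 kg.
Tool frame: the origin (TCP) lies at the very end of the fingers, on their centre line; the grasp point (between the pads) lies 19 mm behind it; z points along the fingers, y is the line along which they close (so a half turn about z gives the same grasp; the last joint's range is limited). The gripper opens to 92 mm and grips with 3 to 60 N. Pads are 19 mm wide; open, the fingers measure 130 mm over their backs; the gripper's body (75 mm by 190 mm) begins 47 mm behind the grasp point.
Start: joints at [-1.484, 0.342, 1.524, -0, 1.275, -0.146], TCP at [0.121, -0.511, 0.227] pointing down, gripper open.
Joint ranges: [-2.53, 2.53], [-0.77, 2.02], [0.04, 2.7], [-1, 4.14], [0.28, 2.66], [-3.11, 3.11]. Speed limits (rad/s): [2.57, 2.57, 3.14, 3.14, 3.14, 3.14].

### API

Orientations are given as [roll, pitch, yaw] about the fixed x, y, z axes, in that order (R = Rz(yaw) Ry(pitch) Rx(roll)).
In Python, from cell import observe, read_camera, get_calibration, hand_in, search_frame gives the robot as it stands.
- The arm moves only by the tool step_arm, never from a script. Its argument "commands" is a list of rows, each an object with "translation": the shift along the tool's x, y, z in mm, a list of three; "roll": the turn about the tool's z in rad. In form: [{"translation": [x, y, z], "roll": roll}, ...]. A call has 1 to 20 rows; each row shifts and turns the commanded pose from where the row before left it, along the tool's axes as they then stand; what a row does not reach is not made up. A row lasts 1/12 s, in which the tool goes at most 41.7 mm and 7.16 degrees, less where a joint would pass 70% of its speed; a pose out of reach is approached as far as the arm can. A call is refused whole if a number of a shift passes 41.7 or a number of a turn 0.125, either way. A call with a gripper value outside its range is refused whole. "fingers" is the opening, from 0 (shut) to 1 (fully open), set as the call begins (left out, the last holds). The fingers move at their own pace and stop on an object; "grip_force" is the grip in N (left out, the last holds). Time passes only in rows, so rows that do not move let the fingers close. It gives the time, the measured TCP pose, the force, the opening and the grip force at its end, in the units of the state.
- observe(): the state, without advancing time (a new reading comes with each control period).
- read_camera(name): name is "scene" or "side" or "wrist"; returns the picture (480x640x3 uint8, red, green, blue); there is no depth.
- get_calibration(name): a dict with "camera_matrix" (3x3 intrinsics, pixels), "world_from_camera" (4x4, takes a point from camera to world coordinates). Camera axes: x right, y up, looking along -z (the intrinsics and any distortion apply to the point x, -y, -z); pixel columns grow to the right and rows downward; lengths in m; the calibration is good to about 2 mm. A picture is of the moment at which its call begins: read the wrist's pose just before it. get_calibration takes no time and is no camera call; for the wrist camera it gives the pose at the moment of the call.
- hand_in(): hands the job in; it is judged then, once.
Trained networks look in the newest picture that a camera, given by its name, has taken for a name from the list of things; names that differ only in an ending like _2 or _b are one class to them, and where a whole thing is asked for, a point or a joint stands for the part that bears it (a point fixed in the world has none). Each returns a list of dicts, best first, with "confidence" (0 to 1); they miss things now and then, are a little off and sometimes report something else, mostly with a low value. They report only what shows in the picture. A call takes as long as a camera call.
- search_frame(camera, name): "at" ([x, y, z] in m, in world coordinates, good to about 4 mm: the middle of the surface that is visible of it).
The state is a dict: "time": time; "qpos": joint angles; "qvel": joint speeds; "joint_efforts": joint torques, N m; "tool_pos": TCP position; "tool_rot": TCP orientation; "contact_force": force on the tool from outside, world axes, zero at the start; "torque": the same for the moment, N m; "opening": finger opening in m; "grip_force": force on a finger pad.
Only numpy, scipy, OpenCV 4.12 (cv2) and the standard library are available. Lean on these libraries where they do the work, as an engineer would, in place of code of your own. Each camera call takes 0.05 s, during which the arm holds its last target. There are 200 camera calls.

## Working session

There is one attempt and no reset: what is moved stays moved. The work goes in short steps, Python scripts to look and compute and a tool call to move; the robot and the scene stay as the last step left them, time stands still between calls to the robot, and variables do not carry over. Pictures are saved under pics/ and viewed, at most 10 in all, crops included, and the job is handed in when it is done.

Besides the shell and the picture viewer there is one more tool, called after "Call:" by a JSON object that holds its "fn" and its "kwargs". step_arm: Moves the arm, as the interface text tells. Its arguments: {"type":"object","properties":{"commands":{"type":"array"},"fingers":{"type":"number"},"grip_force":{"type":"number"}},"required":["commands"]}

```bash
mkdir -p pics; python3 - <<'E'
from cell import *
import cv2
s=observe();print(s)
for c in("scene","side"):
    cv2.imwrite(f"pics/{c}0.png",read_camera(c)[:,:,::-1])
    k=get_calibration(c);print(k)
    for n in("positioner","selector_axis","knob","bat","start_top","stop_top","gas_cup","marker"):
        print(c,n,[(d["at"],d["confidence"]) for d in search_frame(c,n)][:2])
E
```

```text
{'time': 0.0, 'qpos': array([-1.48396749e+00,  3.42706688e-01,  1.52499604e+00, -9.52082819e-08,
        1.27538134e+00, -1.46004200e-01]), 'qvel': array([8.11124310e-05, 7.74633859e-04, 1.33332485e-03, 5.75494178e-04,
       6.30227558e-04, 2.00038020e-04]), 'joint_efforts': array([ 4.20894594e-04, -4.31240952e+01, -2.44216257e+01,  7.18799606e-02,
        5.60735771e-02, -1.18567600e-04]), 'tool_pos': array([ 0.12112099, -0.51043404,  0.2260606 ]), 'tool_rot': array([-3.14011709e+00, -2.16889663e-04,  2.32832901e-01]), 'contact_force': array([0.67806704, 1.21496862, 0.44267624]), 'torque': array([0.01527906, 0.02036451, 0.02026599]), 'grip_force': 0.0, 'opening': 0.09181729240455075}
{'camera_matrix': array([[496.78620701,   0.        , 313.26099533],
       [  0.        , 496.78620701, 236.78461965],
       [  0.        ,   0.        ,   1.        ]]), 'world_from_camera': array([[-0.46002718,  0.51598467, -0.72258897, -0.29398397],
       [-0.88788155, -0.27322009,  0.37015826,  0.53452006],
       [-0.00642984,  0.81185627,  0.58382193,  0.7704973 ],
       [ 0.        ,  0.    
[... 696 characters left out ...]
      ,   0.        ,   1.        ]]), 'world_from_camera': array([[ 0.92103463,  0.2012622 , -0.33344974,  0.19437503],
       [-0.38867812,  0.42002628, -0.82006539, -0.76999696],
       [-0.02499051,  0.88491325,  0.46508496,  0.57945146],
       [ 0.        ,  0.        ,  0.        ,  1.        ]])}
side positioner [([0.5529, -0.0031, 0.0834], 0.79)]
side selector_axis [([0.5429, -0.0061, 0.0841], 0.68)]
side knob [([0.6268, -0.0089, 0.1129], 0.78)]
side bat []
side start_top [([0.5357, -0.0322, 0.1011], 0.56)]
side stop_top [([0.5458, -0.0958, 0.1093], 0.75)]
side gas_cup [([0.466, 0.0944, 0.1057], 0.64), ([0.6266, -0.0076, 0.1135], 0.42)]
side marker [([0.6485, -0.0995, 0.098], 0.72)]
```

View pics/scene0.png

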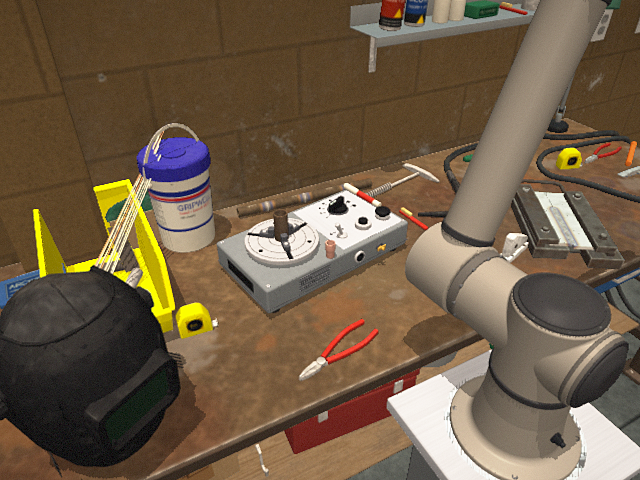

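View pics/side0.png

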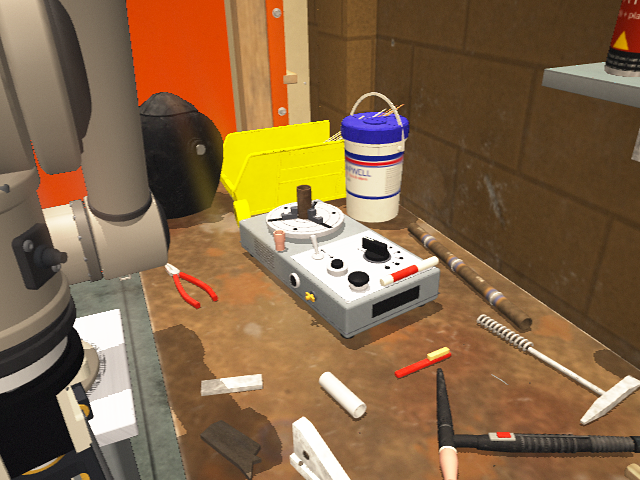

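The scene picture shows the positioner at about (315,235), with the knob at (340,205) and the start and stop buttons at (362,223) and (383,212). The side view shows the panel at (370,255), with the knob's white line roughly towards its left. I'll look from above with the wrist camera.

Call:
{"fn": "step_arm", "kwargs": {"commands": [{"translation": [26,-21,-6],"roll": 0},{"translation": [26,-21,-6],"roll": 0},{"translation": [26,-21,-6],"roll": 0},{"translation": [26,-21,-6],"roll": 0},{"translation": [26,-21,-6],"roll": 0},{"translation": [26,-21,-6],"roll": 0},{"translation": [26,-21,-6],"roll": 0},{"translation": [26,-21,-6],"roll": 0},{"translation": [26,-21,-6],"roll": 0},{"translation": [26,-21,-6],"roll": 0},{"translation": [26,-21,-6],"roll": 0},{"translation": [26,-21,-6],"roll": 0},{"translation": [26,-21,-6],"roll": 0},{"translation": [26,-21,-6],"roll": 0},{"translation": [26,-21,-6],"roll": 0},{"translation": [26,-21,-6],"roll": 0},{"translation": [26,-21,-6],"roll": 0},{"translation": [0,0,0],"roll": 0}], "fingers": 0}}

```text
time: 2.4
tool_pos: [0.4716, -0.0575, 0.3296]
tool_rot: [-3.141, -0.003, 0.237]
contact_force: [-0.2, -0.4, -0.7]
opening: 0.0001
grip_force: 0.0
```

```bash
python3 - <<'E'
from cell import *
import cv2
s=observe();print(s["time"],s["tool_pos"],s["tool_rot"],s["qpos"],s["contact_force"],s["opening"])
k=get_calibration("wrist");print(k)
cv2.imwrite("pics/w1.png",read_camera("wrist")[:,:,::-1])
for n in("knob","bat","start_top","stop_top","gas_cup","marker"):
    print(n,[(d["at"],d["confidence"]) for d in search_frame("wrist",n)][:2])
E
```

```text
2.4 [ 0.47160355 -0.05751244  0.32956616] [-3.14099908 -0.00324822  0.23745941] [-0.28430942  0.18392689  1.45681646  0.00213916  1.49832931  1.04887435] [-0.24323903 -0.39327357 -0.7284217 ] 8.72987291823358e-05
{'camera_matrix': array([[332.33448566,   0.        , 322.00342509],
       [  0.        , 332.33448566, 237.33586087],
       [  0.        ,   0.        ,   1.        ]]), 'world_from_camera': array([[ 0.23574411,  0.93007173,  0.2817646 ,  0.54792987],
       [-0.97181461,  0.22592894,  0.06732372, -0.04002143],
       [-0.00104289, -0.28969412,  0.95711871,  0.48649432],
       [ 0.        ,  0.        ,  0.        ,  1.        ]])}
knob [([0.6267, -0.0042, 0.1177], 0.88), ([0.603, -0.2347, 0.0079], 0.19)]
bat [([0.5263, 0.0473, 0.1233], 0.57)]
start_top [([0.5381, -0.0243, 0.1042], 0.88), ([0.5276, 0.0439, 0.1236], 0.61)]
stop_top [([0.5512, -0.0906, 0.1057], 0.91)]
gas_cup [([0.4723, 0.0981, 0.1128], 0.82)]
marker [([0.6431, -0.0927, 0.1022], 0.74)]
```

View pics/w1.png

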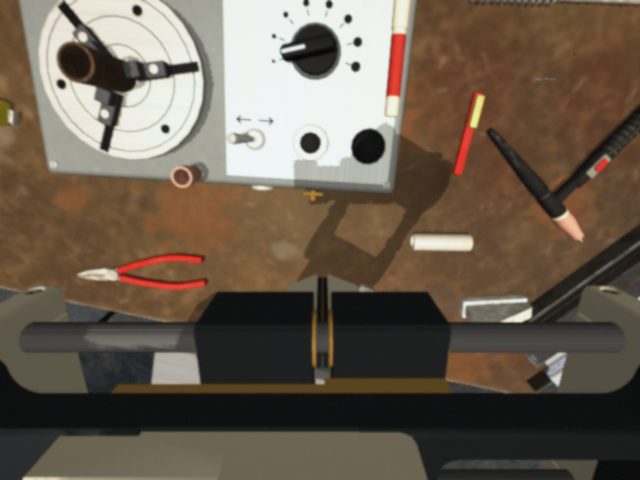

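The wrist view shows the eight dots from (274,61) round to (356,66), with the knob pointer end near (283,50). The lever tip is at (233,138), start at (310,142) and stop at (368,146). Next I'll fit the positioner pose to the dots and measure the pointer angle.

```bash
cat > h.py <<'E'
import numpy as np, cv2
from scipy.optimize import least_squares
def proj(k,P):
    T=k["world_from_camera"];p=(np.asarray(P)-T[:3,3])@T[:3,:3]
    q=np.c_[p[:,0],-p[:,1],-p[:,2]]@k["camera_matrix"].T
    return q[:,:2]/q[:,2:]
def W(v,L):
    L=np.asarray(L,float);c,s=np.cos(v[2]),np.sin(v[2])
    return np.c_[v[0]+c*L[:,0]-s*L[:,1],v[1]+s*L[:,0]+c*L[:,1],L[:,2]]
a=np.radians(105-30*np.arange(8))
DOTS=np.c_[.04+.046*np.cos(a),-.105+.046*np.sin(a),np.full(8,.085)]
def knobpts(th):   # th: joint value; points of pointer end top, axis top
    b=np.radians(105)-th
    return np.array([[.04+r*np.cos(b),-.105+r*np.sin(b),.117] for r in(.036,0,-.02)])
E
python3 - <<'E'
from h import *
from cell import get_calibration
k=get_calibration("wrist");g=cv2.imread("pics/w1.png",0)
px=np.array([(274,61),(274,36),(285,15),(306,3),(330,5),(347,19),(358,41),(356,66)],float)
ref=[]
for x,y in px:
    x0,y0=int(x)-7,max(int(y)-7,0);w=g[y0:int(y)+8,x0:x0+15].astype(float)
    yy,xx=np.mgrid[y0:y0+w.shape[0],x0:x0+15]
    m=np.clip(190-w,0,None)*(np.hypot(xx-x,yy-y)<7);ref.append(((m*xx).sum()/m.sum(),(m*yy).sum()/m.sum()))
ref=np.array(ref)
m=[0,1,2,4,5,6,7]
f=lambda v:(proj(k,W(v,DOTS))-ref)[m].ravel()
r=least_squares(f,[.59,.09,.22]);v=r.x
print(v,np.abs(r.fun).max(),ref.round(1).tolist())
print("box front corners",proj(k,W(v,[[-.11,-.21,.085],[-.11,.21,.085]])))
P=W(v,[[-.055,-.105,.106],[-.055,-.17,.110],[-.055,-.022,.127],[-.055,-.058,.127],[.04,-.105,.085]]);print(P.round(4),proj(k,P).round(1))
for n in(0,.5,1,1.5,2):print(n,proj(k,W(v,knobpts(n*.5236))).round(1).tolist())
c=cv2.resize(cv2.imread("pics/w1.png")[0:180,210:410],None,fx=4,fy=4,interpolation=cv2.INTER_CUBIC)[:600]
cv2.imwrite("pics/w1c.png",c)
E
```

```text
[0.57051449 0.07898816 0.17097362] 0.19894985299674772 [[273.1, 60.8], [273.5, 35.7], [285.3, 14.1], [305.7, 2.3], [328.7, 3.8], [347.7, 18.5], [357.2, 41.5], [355.2, 66.2]]
box front corners [[394.59350496 195.30660155]
 [ 43.82630787 174.08008907]]
[[ 0.5342 -0.0338  0.106 ]
 [ 0.5452 -0.0979  0.11  ]
 [ 0.5201  0.048   0.127 ]
 [ 0.5262  0.0125  0.127 ]
 [ 0.6278 -0.0177  0.085 ]] [[309.7 143.2]
 [369.2 147. ]
 [228.8 138.6]
 [263.7 140.8]
 [314.8  51.1]]
0 [[278.6, 51.4], [314.2, 43.2], [334.1, 38.6]]
0.5 [[277.5, 40.7], [314.2, 43.2], [334.5, 44.6]]
1 [[279.0, 30.0], [314.2, 43.2], [333.4, 50.4]]
1.5 [[282.9, 20.0], [314.2, 43.2], [331.0, 55.7]]
2 [[289.1, 11.5], [314.2, 43.2], [327.6, 60.2]]
```

View pics/w1c.png

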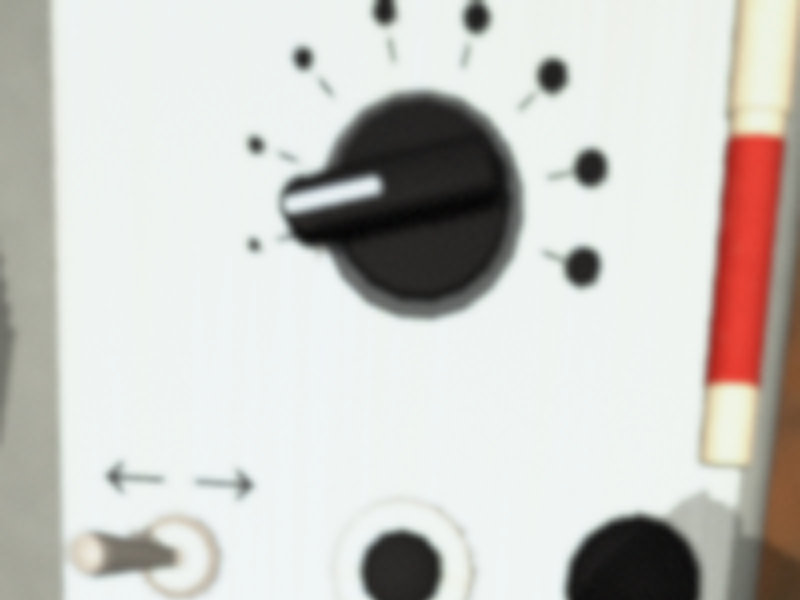

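The pointer's white line runs to about (281,51) px. That matches step 1 (predicted (279,51)), so the knob has to go round five clicks. The dot fit is good to 0.2 px, and start and stop land where the fit predicts. I'll do the lever first: move beside it and turn the tool to line up with it.

Call:
{"fn": "step_arm", "kwargs": {"commands": [{"translation": [17,-28.5,0],"roll": 0},{"translation": [17,-28.5,0],"roll": 0},{"translation": [17,-28.5,0],"roll": 0},{"translation": [17,-28.5,0],"roll": 0},{"translation": [0,0,0],"roll": -0.1157},{"translation": [0,0,0],"roll": -0.1157},{"translation": [0,0,0],"roll": -0.1157},{"translation": [0,0,0],"roll": -0.1157},{"translation": [0,0,0],"roll": -0.1157},{"translation": [0,0,0],"roll": -0.1157},{"translation": [0,0,0],"roll": -0.1157},{"translation": [0,0,0],"roll": -0.1157},{"translation": [0,0,0],"roll": -0.1157},{"translation": [0,0,0],"roll": -0.1157},{"translation": [0,0,0],"roll": -0.1157},{"translation": [0,0,0],"roll": -0.1157},{"translation": [0,0,0],"roll": -0.1157},{"translation": [0,0,0],"roll": 0},{"translation": [0,0,0],"roll": 0}]}}

```text
time: 4.33
tool_pos: [0.5086, 0.0644, 0.3287]
tool_rot: [-3.142, 0.0, 1.732]
contact_force: [-0.1, 0.2, 0.8]
opening: 0.0006
grip_force: 0.0
```

```bash
cat >> h.py <<'E'
V=np.array([0.5705,0.0790,0.1710])
def go(s,local):  # tool-frame mm to reach positioner-frame point
    from scipy.spatial.transform import Rotation as R
    d=W(V,[local])[0]-s["tool_pos"]
    return (R.from_euler("xyz",s["tool_rot"]).inv().apply(d)*1000).round(1)
E
python3 - <<'E'
from h import *; from cell import *
s=observe();print(s["time"],s["tool_pos"],s["tool_rot"],s["qpos"][5],s["contact_force"],go(s,[-.06,.001,.112]))
k=get_calibration("wrist");print(proj(k,[s["tool_pos"]]))
E
```

```text
4.3333 [0.50860512 0.06436413 0.3287155 ] [-3.14155228e+00  1.31524452e-04  1.73215994e+00] -0.1849732734959921 [-0.08279259  0.2481929   0.80981145] [  5.    3.4 216.7]
[[322.71420556 293.4775551 ]]
```

Call:
{"fn": "step_arm", "kwargs": {"commands": [{"translation": [5,3.4,30],"roll": 0},{"translation": [0,0,35],"roll": 0},{"translation": [0,0,35],"roll": 0},{"translation": [0,0,35],"roll": 0},{"translation": [0,0,30],"roll": 0},{"translation": [0,0,20],"roll": 0},{"translation": [0,0,16],"roll": 0},{"translation": [0,0,16],"roll": 0},{"translation": [0,0,0],"roll": 0},{"translation": [0,0,0],"roll": 0},{"translation": [0,0,0],"roll": 0}]}}

```text
time: 5.25
tool_pos: [0.5119, 0.0704, 0.1126]
tool_rot: [3.14, 0.0, 1.735]
contact_force: [0.2, 0.7, -0.1]
opening: 0.0009
grip_force: 0.0
```

```bash
python3 - <<'E'
from h import *; from cell import *
s=observe();print(s["time"],s["tool_pos"],s["tool_rot"],s["contact_force"],go(s,[-.06,-.034,.112]))
a=read_camera("side")[:,:,::-1];b=read_camera("scene")[:,:,::-1]
f=lambda i,x,y:cv2.resize(i[y:y+150,x:x+100],None,fx=4,fy=4,interpolation=cv2.INTER_CUBIC)
cv2.imwrite("pics/lev.png",np.hstack([f(a,270,180),f(b,290,150)]))
E
```

```text
5.25 [0.51189771 0.07038336 0.11264646] [3.14016110e+00 3.62306348e-04 1.73512724e+00] [ 0.22478871  0.74643606 -0.09180307] [-35.5  -0.6   0.7]
```

View pics/lev.png

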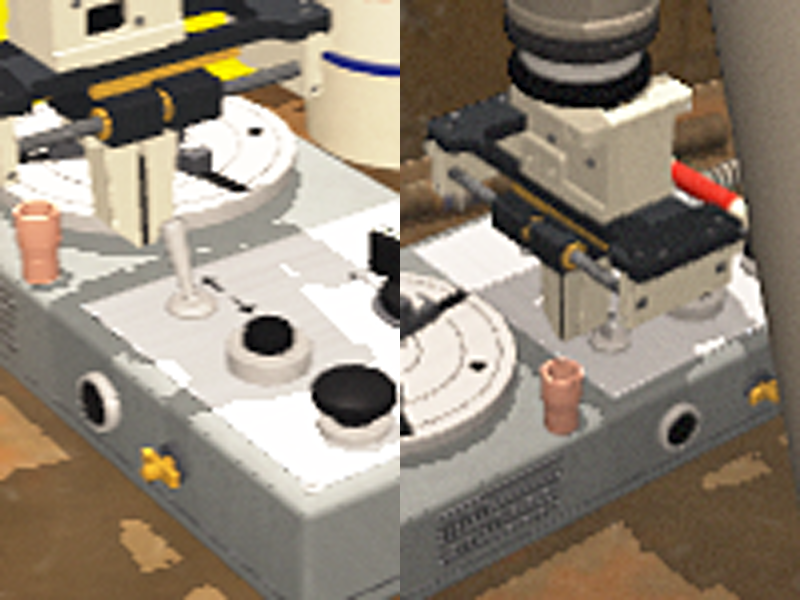

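The closed fingertips, at about (145,230) in the left crop, stand just left of the lever (180,250). They're clear of the turntable and the gas cup, so I'll push right, back off and rise.

Call:
{"fn": "step_arm", "kwargs": {"commands": [{"translation": [-4,0,0],"roll": 0},{"translation": [-4,0,0],"roll": 0},{"translation": [-3,0,0],"roll": 0},{"translation": [-3,0,0],"roll": 0},{"translation": [-3,0,0],"roll": 0},{"translation": [-3,0,0],"roll": 0},{"translation": [-3,0,0],"roll": 0},{"translation": [-3,0,0],"roll": 0},{"translation": [-3,0,0],"roll": 0},{"translation": [-3,0,0],"roll": 0},{"translation": [-3,0,0],"roll": 0},{"translation": [0,0,0],"roll": 0},{"translation": [0,0,0],"roll": 0},{"translation": [0,0,0],"roll": 0}]}}

```text
time: 6.52
tool_pos: [0.5167, 0.0374, 0.1115]
tool_rot: [-3.141, -0.002, 1.737]
contact_force: [0.1, 8.3, -0.6]
opening: 0.0005
grip_force: 3.0
```

Call:
{"fn": "step_arm", "kwargs": {"commands": [{"translation": [10,0,0],"roll": 0},{"translation": [10,0,-15],"roll": 0},{"translation": [0,0,-30],"roll": 0},{"translation": [0,0,-40],"roll": 0},{"translation": [0,0,-20],"roll": -0.12},{"translation": [0,0,0],"roll": -0.12},{"translation": [0,0,0],"roll": -0.12},{"translation": [0,0,0],"roll": -0.12},{"translation": [0,0,0],"roll": -0.12},{"translation": [0,0,0],"roll": -0.12},{"translation": [0,0,0],"roll": -0.12},{"translation": [0,0,0],"roll": -0.12},{"translation": [0,0,0],"roll": -0.12},{"translation": [0,0,0],"roll": -0.12},{"translation": [0,0,0],"roll": -0.12},{"translation": [0,0,0],"roll": -0.12},{"translation": [0,0,0],"roll": -0.12},{"translation": [0,0,0],"roll": -0.12},{"translation": [0,0,0],"roll": -0.12},{"translation": [0,0,0],"roll": 0}]}}

```text
time: 8.18
tool_pos: [0.5136, 0.056, 0.2167]
tool_rot: [-3.141, -0.0, -2.742]
contact_force: [-0.2, -0.1, 0.9]
opening: 0.0006
grip_force: 0.0
```

```bash
cat >> h.py <<'E'
def wp(phi_deg,d,r=.028,z=.100):
    p=np.radians(phi_deg)
    return [.04+r*np.cos(p)-d*np.sin(p),-.105+r*np.sin(p)+d*np.cos(p),z]
E
python3 - <<'E'
from h import *; from cell import *
s=observe();print(s["time"],s["tool_rot"],s["qpos"],go(s,wp(105,.0235)),"roll",-(3.5740-(s["tool_rot"][2]%6.2832)))
a=read_camera("side")[:,:,::-1]
cv2.imwrite("pics/lev2.png",cv2.resize(a[210:300,270:430],None,fx=5,fy=5,interpolation=cv2.INTER_CUBIC))
k=get_calibration("side")
print((proj(k,W(V,[[-.055,-.058,.127],[-.055,-.022,.127]]))-[270,210])*5)
E
```

```text
8.1833 [-3.14120863e+00 -1.84403603e-04 -2.74188605e+00] [-3.96238552e-02  3.35297362e-01  1.56308374e+00 -4.49917130e-04
  1.24321514e+00 -2.00998206e+00] [-52.1 -85.  116.7] roll -0.03268604877471715
[[258.58794144 170.7226892 ]
 [207.33326794 134.9644795 ]]
```

View pics/lev2.png

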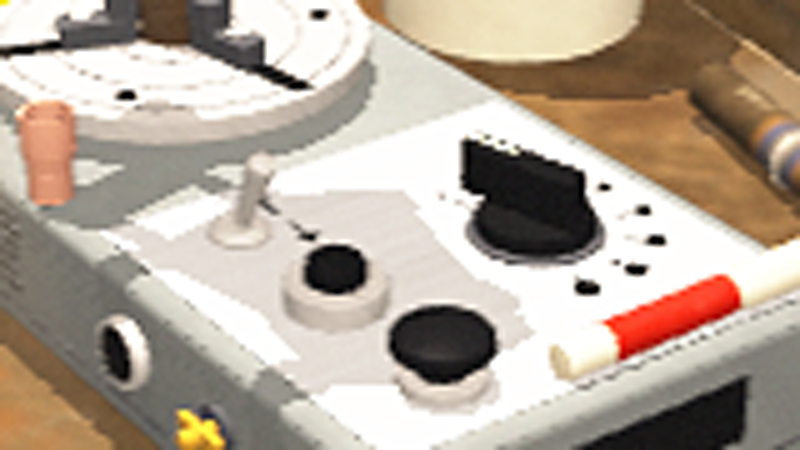

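The lever tip at (260,160) now leans right (predicted (259,171)). Next is the knob: move behind its pointer and go down.

Call:
{"fn": "step_arm", "kwargs": {"commands": [{"translation": [-10.4,-17,0],"roll": 0},{"translation": [-10.4,-17,0],"roll": 0},{"translation": [-10.4,-17,0],"roll": 0},{"translation": [-10.4,-17,0],"roll": 0},{"translation": [-10.4,-17,0],"roll": -0.033},{"translation": [0,0,30],"roll": 0},{"translation": [0,0,30],"roll": 0},{"translation": [0,0,20],"roll": 0},{"translation": [0,0,10],"roll": 0},{"translation": [0,0,10],"roll": 0},{"translation": [0,0,8],"roll": 0},{"translation": [0,0,8],"roll": 0},{"translation": [0,0,0],"roll": 0},{"translation": [0,0,0],"roll": 0},{"translation": [0,0,0],"roll": 0}]}}

```text
time: 9.48
tool_pos: [0.595, -0.0027, 0.1016]
tool_rot: [-3.141, 0.001, -2.713]
contact_force: [0.3, 0.1, -0.4]
opening: 0.0003
grip_force: 0.0
```

```bash
python3 - <<'E'
from h import *; from cell import *
s=observe();print(s["time"],s["tool_pos"],s["tool_rot"],s["contact_force"],go(s,wp(105,.0235)),go(s,wp(105,.0165)))
# rotation steps: finger contact angle from 105 with offset d
from math import *
for st in(4,5,6):
    p0=np.array(wp(0,.0165));p1=np.array(wp(-st,.0165));D=p1-p0  # at phi=0 tool x=+y local, tool y=+x local
    print(st,"tool x,y mm",D[1]*1000,D[0]*1000,"roll",radians(st))
a=read_camera("side")[:,:,::-1]
cv2.imwrite("pics/kn.png",cv2.resize(a[180:300,270:430],None,fx=5,fy=5,interpolation=cv2.INTER_CUBIC))
E
```

```text
9.4833 [ 0.59502816 -0.00267535  0.10160349] [-3.14059584e+00  1.35383141e-03 -2.71349321e+00] [ 0.26849721  0.09154051 -0.44244439] [0.1 0.7 1.6] [-6.9  0.7  1.6]
4 tool x,y mm -1.993374435548409 1.0827752240531452 roll 0.06981317007977318
5 tool x,y mm -2.5031482784206305 1.331521301905239 roll 0.08726646259971647
6 tool x,y mm -3.0171856979177845 1.5713327142279216 roll 0.10471975511965978
```

View pics/kn.png

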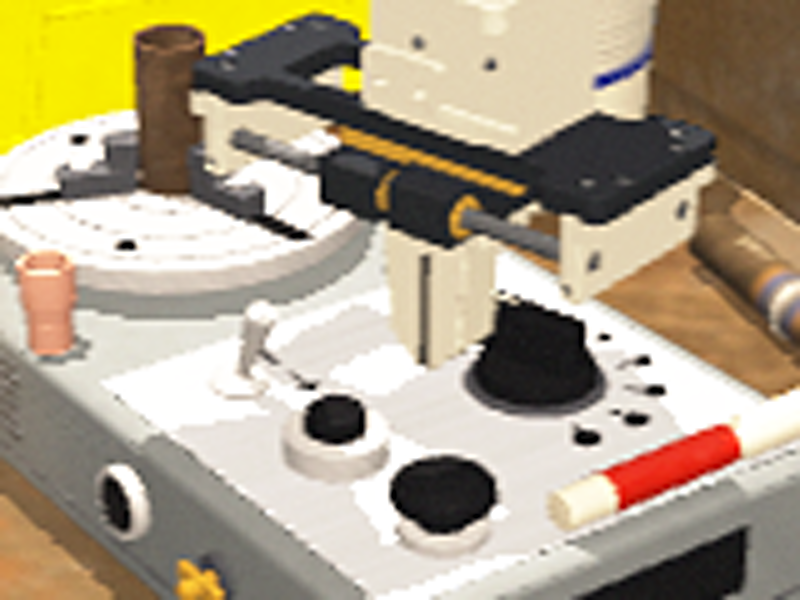

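The fingers, at (430,350) in the crop, stand behind the bar and clear of everything. I'll sweep round the knob's axis, 5° a row.

Call:
{"fn": "step_arm", "kwargs": {"commands": [{"translation": [-3.5,0.7,1],"roll": 0},{"translation": [-3.5,0,0],"roll": 0},{"translation": [-2.5,1.33,0],"roll": 0.0873},{"translation": [-2.5,1.33,0],"roll": 0.0873},{"translation": [-2.5,1.33,0],"roll": 0.0873},{"translation": [-2.5,1.33,0],"roll": 0.0873},{"translation": [-2.5,1.33,0],"roll": 0.0873},{"translation": [-2.5,1.33,0],"roll": 0.0873},{"translation": [-2.5,1.33,0],"roll": 0.0873},{"translation": [-2.5,1.33,0],"roll": 0.0873},{"translation": [-2.5,1.33,0],"roll": 0.0873},{"translation": [-2.5,1.33,0],"roll": 0.0873},{"translation": [-2.5,1.33,0],"roll": 0.0873},{"translation": [-2.5,1.33,0],"roll": 0.0873}]}}

```text
time: 10.7
tool_pos: [0.6293, 0.0154, 0.0997]
tool_rot: [-3.141, -0.002, 2.518]
contact_force: [-7.9, 4.4, 5.0]
opening: 0.0007
grip_force: 4.0
```

```bash
cat >> h.py <<'E'
def ang(s):
    phi=np.degrees(s["tool_rot"][2]-V[2])-90
    c=(s["tool_pos"][:2]-W(V,[[.04,-.105,0]])[0,:2])
    q=np.degrees(np.arctan2(c[1],c[0])-V[2])-np.degrees(np.arctan2(16.5,28))
    return phi%360,q%360,np.hypot(*c)*1000
E
python3 - <<'E'
from h import *; from cell import *
s=observe();print(s["time"],s["tool_pos"],s["contact_force"],s["torque"],ang(s),go(s,wp(45,.0165)))
E
```

```text
10.7 [0.62929074 0.01535608 0.09974791] [-7.90125746  4.44809181  4.98995055] [ 0.70083976  1.02713489 -0.01569843] (np.float64(44.48208363443777), np.float64(47.07974984005122), np.float64(33.05229876890943)) [-1.3  0.2 -0.3]
```

Call:
{"fn": "step_arm", "kwargs": {"commands": [{"translation": [-2.5,1.33,0],"roll": 0.0873},{"translation": [-2.5,1.33,0],"roll": 0.0873},{"translation": [-2.5,1.33,0],"roll": 0.0873},{"translation": [-2.5,1.33,0],"roll": 0.0873},{"translation": [-2.5,1.33,0],"roll": 0.0873},{"translation": [-2.5,1.33,0],"roll": 0.0873},{"translation": [-2.5,1.33,0],"roll": 0.0873},{"translation": [-2.5,1.33,0],"roll": 0.0873},{"translation": [-2.5,1.33,0],"roll": 0.0873},{"translation": [-2.5,1.33,0],"roll": 0.0873},{"translation": [-2.5,1.33,0],"roll": 0.0873},{"translation": [-2.5,1.33,0],"roll": 0.0873},{"translation": [-2.5,1.33,0],"roll": 0.0873},{"translation": [-2.5,1.33,0],"roll": 0.0873},{"translation": [-2.5,1.33,0],"roll": 0.0873}]}}

```text
time: 11.95
tool_pos: [0.6604, -0.0086, 0.1001]
tool_rot: [3.14, -0.004, 1.21]
contact_force: [4.7, 7.3, -1.0]
opening: 0.0005
grip_force: 3.6
```

```bash
python3 - <<'E'
from h import *; from cell import *
s=observe();print(s["time"],s["tool_pos"],s["contact_force"],ang(s),go(s,wp(-40,.0165)))
E
```

```text
11.95 [ 0.66043235 -0.00859424  0.10008536] [ 4.71944403  7.28189407 -0.9585997 ] (np.float64(329.52878935018896), np.float64(335.21418417564036), np.float64(33.883941274454095)) [-8.4  3.   0.1]
```

Call:
{"fn": "step_arm", "kwargs": {"commands": [{"translation": [-2.5,1.33,0],"roll": 0.0873},{"translation": [-2.5,1.33,0],"roll": 0.0873},{"translation": [0,0,0],"roll": 0},{"translation": [0,0,0],"roll": 0}]}}

```text
time: 12.28
tool_pos: [0.6618, -0.0148, 0.1004]
tool_rot: [3.139, -0.006, 1.038]
contact_force: [6.2, 9.2, -1.3]
opening: 0.0002
grip_force: 4.7
```

```bash
python3 - <<'E'
from h import *; from cell import *
s=observe();print(s["time"],s["tool_pos"],s["contact_force"],ang(s),go(s,wp(-40,.0165)))
E
```

```text
12.2833 [ 0.66184495 -0.01478986  0.1004129 ] [ 6.16907705  9.20961741 -1.27617628] (np.float64(319.6731346627131), np.float64(324.5119817382061), np.float64(34.18159299599064)) [-3.1  0.   0.4]
```

Call:
{"fn": "step_arm", "kwargs": {"commands": [{"translation": [-1.5,0.3,0],"roll": 0.03},{"translation": [0,0,0],"roll": 0}]}}

```text
time: 12.45
tool_pos: [0.6614, -0.0164, 0.1005]
tool_rot: [3.139, -0.006, 1.007]
contact_force: [4.9, 6.5, 0.1]
opening: 0.0003
grip_force: 3.3
```

Call:
{"fn": "step_arm", "kwargs": {"commands": [{"translation": [-1.5,0.3,0],"roll": 0.03},{"translation": [0,0,0],"roll": 0}]}}

```text
time: 12.62
tool_pos: [0.6592, -0.02, 0.1001]
tool_rot: [3.14, -0.001, 0.978]
contact_force: [0.5, 0.1, 0.3]
opening: 0.0006
grip_force: 0.3
```

```bash
python3 - <<'E'
from h import *; from cell import *
s=observe();print(s["time"],s["tool_pos"],s["contact_force"],ang(s),go(s,wp(-40,.0165)))
for c in("scene","side"):
    a=read_camera(c)[:,:,::-1]
    cv2.imwrite(f"pics/k_{c}.png",cv2.resize(a[180:280,280:440],None,fx=5,fy=5,interpolation=cv2.INTER_CUBIC))
E
```

```text
12.6167 [ 0.6592307  -0.01998356  0.1000756 ] [0.51261764 0.1347585  0.2737673 ] (np.float64(316.2255335695925), np.float64(315.4696985579105), np.float64(31.532063695611985)) [ 2.7 -0.5  0.1]
```

View pics/k_side.png

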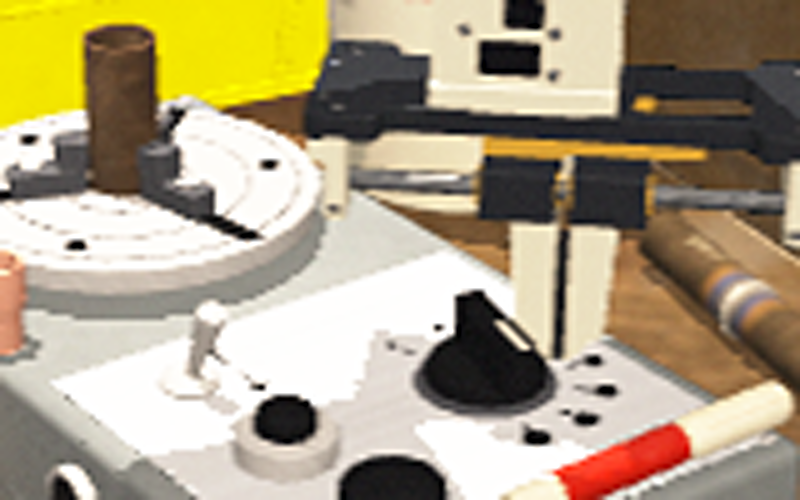

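The force dropped to zero, and the pointer's white line at (515,335) now points back and right, so it has clicked in. I'll back off, rise and check from above on the way to the start button.

Call:
{"fn": "step_arm", "kwargs": {"commands": [{"translation": [10,0,0],"roll": 0},{"translation": [2,0,-15],"roll": 0},{"translation": [0,0,-35],"roll": 0},{"translation": [0,0,-40],"roll": 0},{"translation": [0,0,-40],"roll": 0},{"translation": [0,0,-30],"roll": 0},{"translation": [-20,-20,0],"roll": 0},{"translation": [-20,-20,0],"roll": 0},{"translation": [-20,-20,0],"roll": 0},{"translation": [-20,-20,0],"roll": 0},{"translation": [0,0,0],"roll": 0},{"translation": [0,0,0],"roll": 0}]}}

```text
time: 13.72
tool_pos: [0.5537, -0.0322, 0.2605]
tool_rot: [3.141, -0.0, 0.978]
contact_force: [0.0, -0.4, -0.8]
opening: 0.0005
grip_force: 0.0
```

```bash
python3 - <<'E'
from h import *; from cell import *
s=observe();print(s["time"],s["tool_pos"],s["tool_rot"],s["contact_force"],go(s,[-.055,-.105,.112]))
k=get_calibration("wrist");a=read_camera("wrist")[:,:,::-1]
cv2.imwrite("pics/w2.png",a)
p=lambda L:proj(k,W(V,L)).round(0).tolist()
print("dots",p(DOTS));print("6:",p(knobpts(2.618)),"5:",p(knobpts(2.094))[0],"7:",p(knobpts(3.142))[0])
print("start,tipR,tipL,stop",p([[-.055,-.105,.106],[-.055,-.058,.127],[-.055,-.022,.127],[-.055,-.17,.11]]))
E
```

```text
13.7167 [ 0.55365249 -0.03221266  0.26047341] [ 3.14096028e+00 -9.30962182e-05  9.77811902e-01] [ 0.02110581 -0.35827637 -0.82921955] [-12.2 -15.3 148.5]
dots [[336.0, 137.0], [355.0, 119.0], [380.0, 112.0], [404.0, 120.0], [420.0, 139.0], [423.0, 163.0], [415.0, 187.0], [396.0, 203.0]]
6: [[423.0, 166.0], [382.0, 165.0], [359.0, 165.0]] 5: [419.0, 145.0] 7: [415.0, 186.0]
start,tipR,tipL,stop [[306.0, 233.0], [268.0, 203.0], [237.0, 173.0], [351.0, 279.0]]
```

View pics/w2.png

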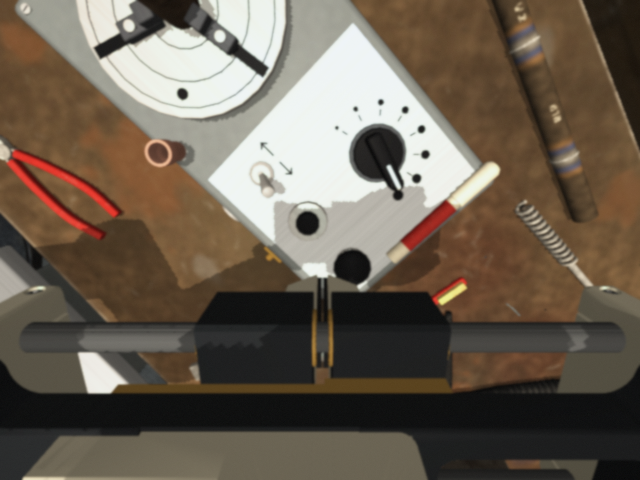

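The wrist view shows the pointer at (398,195), on the eighth dot, so the knob overshot. The dots also sit about 9 px from where my pose predicts. I fitted that pose with a calibration read after the picture, while the arm was still settling. I'll refit now that the arm is still.

```bash
python3 - <<'E'
from h import *; from cell import *
read_camera("wrist");read_camera("wrist")
s=observe();k=get_calibration("wrist");im=read_camera("wrist")[:,:,::-1];k2=get_calibration("wrist")
print("cal drift mm",(k2["world_from_camera"]-k["world_from_camera"])[:3,3]*1000)
cv2.imwrite("pics/w3.png",im);g=cv2.cvtColor(np.ascontiguousarray(im),cv2.COLOR_BGR2GRAY)
ref=[]
for x,y in [(337,128),(356,109),(381,101),(405,109),(421,129),(425,155),(417,178)]:
    w=g[y-7:y+8,x-7:x+8].astype(float);yy,xx=np.mgrid[y-7:y+8,x-7:x+8]
    m=np.clip(150-w,0,None)*(np.hypot(xx-x,yy-y)<7);ref.append(((m*xx).sum()/m.sum(),(m*yy).sum()/m.sum()))
ref=np.array(ref)
r=least_squares(lambda v:(proj(k,W(v,DOTS))[:7]-ref).ravel(),V);print(r.x,r.fun.reshape(-1,2).round(1).tolist())
v=r.x
P=W(v,[[-.055,-.105,.106],[-.055,-.17,.110],[-.055,-.058,.127],[.04,-.105,.085]]);print(P.round(4),proj(k,P).round(1))
for n in(4,5,6,7):print(n+1,proj(k,W(v,knobpts(n*.5236))).round(0).tolist())
# side-camera check, and whether the positioner moved since the start
ks=get_calibration("side");b=read_camera("side")[:,:,::-1];a=cv2.imread("pics/side0.png")
G=lambda i:cv2.cvtColor(np.ascontiguousarray(i),cv2.COLOR_BGR2GRAY).astype(np.float32)
for n,(x,y,w,h) in dict(front=(285,265,70,60),right=(365,285,60,40),bg=(330,370,130,60)).items():
    print(n,cv2.phaseCorrelate(G(a)[y:y+h,x:x+w],G(b)[y:y+h,x:x+w],cv2.createHanningWindow((w,h),cv2.CV_32F)))
for u in(V,v):print("side start/stop/dots",proj(ks,W(u,[[-.055,-.105,.106],[-.055,-.17,.110]])).round(1).tolist(),proj(ks,W(u,DOTS))[4:].round(1).tolist())
for n in("start_top","stop_top","knob"):print(n,[(d["at"],d["confidence"]) for d in search_frame("wrist",n)][:1])
E
```

```text
cal drift mm [ 0.01749165  0.00977845 -0.25534339]
[0.57496665 0.08578974 0.17653926] [[0.6, -0.0], [0.2, 0.2], [0.1, 0.3], [-0.1, 0.1], [-0.3, 0.0], [-0.3, -0.3], [-0.3, -0.4]]
[[ 0.5393 -0.0272  0.106 ]
 [ 0.5507 -0.0912  0.11  ]
 [ 0.531   0.019   0.127 ]
 [ 0.6328 -0.0106  0.085 ]] [[305.1 225.8]
 [351.  272.2]
 [266.2 194.8]
 [375.7 154.4]]
5 [[419.0, 135.0], [381.0, 156.0], [361.0, 168.0]]
6 [[422.0, 157.0], [381.0, 156.0], [359.0, 156.0]]
7 [[415.0, 178.0], [381.0, 156.0], [362.0, 144.0]]
8 [[399.0, 192.0], [381.0, 156.0], [371.0, 135.0]]
front ((0.12495904079741393, 0.07266543287312643), 0.785861838305438)
right ((0.09329604612300102, -0.050991039390364534), 0.9282664108276367)
bg ((0.44248943642847394, -0.028971832736971237), 0.9879212523095402)
side start/stop/dots [[336.1, 264.1], [357.5, 277.7]] [[398.2, 255.2], [400.6, 261.3], [396.4, 267.0], [386.6, 270.8]]
side start/stop/dots [[337.1, 261.9], [358.6, 275.1]] [[398.4, 253.0], [400.9, 259.0], [396.8, 264.7], [387.1, 268.4]]
start_top [([0.5415, -0.0244, 0.1016], 0.88)]
stop_top [([0.5571, -0.0886, 0.1061], 0.67)]
knob [([0.6302, -0.0202, 0.1137], 0.79)]
```

The refit agrees with the side camera and the search network, and the positioner has not moved (0.1 px). The first pose was about 8 mm off. The knob now stands at step 8, so I'll push it back two clicks to step 6 from the other side, with the corrected pose.

Call:
{"fn": "step_arm", "kwargs": {"commands": [{"translation": [0,0,0],"roll": 0.118},{"translation": [0,0,0],"roll": 0.118},{"translation": [0,0,0],"roll": 0.118},{"translation": [0,0,0],"roll": 0.118},{"translation": [0,0,0],"roll": 0.118},{"translation": [0,0,0],"roll": 0.118},{"translation": [0,0,0],"roll": 0.118},{"translation": [0,0,0],"roll": 0.118},{"translation": [0,0,0],"roll": 0.118},{"translation": [0,0,0],"roll": 0},{"translation": [0,0,0],"roll": 0},{"translation": [0,0,0],"roll": 0}]}}

```text
time: 15.12
tool_pos: [0.5543, -0.0322, 0.2596]
tool_rot: [3.142, 0.0, -0.08]
contact_force: [-0.5, -0.3, 0.5]
opening: 0.0005
grip_force: 0.0
```

```bash
sed -i 's/^V=.*/V=np.array([0.5753,0.0864,0.1765])/' h.py; python3 - <<'E'
from h import *; from cell import *
s=observe();print(s["time"],s["tool_pos"],s["tool_rot"],s["qpos"],go(s,wp(-105,-.0255,z=.101)),go(s,wp(-105,-.0165,z=.101)))
p0=np.array(wp(0,-.0165));p1=np.array(wp(5,-.0165));print((p1-p0)[[1,0]]*1000)
E
```

```text
15.1167 [ 0.55428928 -0.03223649  0.25958413] [ 3.14150025e+00  1.35959218e-04 -8.03072367e-02] [-1.96070258e-01  3.75458498e-01  1.38209419e+00 -1.09391750e-04
  1.38416434e+00  1.45505360e+00] [ 51.2  -0.7 158.6] [ 60.2  -0.6 158.6]
[2.50314828 1.3315213 ]
```

Call:
{"fn": "step_arm", "kwargs": {"commands": [{"translation": [17,-0.7,0],"roll": 0},{"translation": [17,0,0],"roll": 0},{"translation": [17,0,0],"roll": 0},{"translation": [0,0,35],"roll": 0},{"translation": [0,0,35],"roll": 0},{"translation": [0,0,35],"roll": 0},{"translation": [0,0,20],"roll": 0},{"translation": [0,0,12],"roll": 0},{"translation": [0,0,11],"roll": 0},{"translation": [0,0,10],"roll": 0},{"translation": [0,0,0],"roll": 0},{"translation": [0,0,0],"roll": 0},{"translation": [0,0,0],"roll": 0}]}}

```text
time: 16.2
tool_pos: [0.6057, -0.0359, 0.1027]
tool_rot: [3.141, -0.002, -0.083]
contact_force: [0.3, -0.6, 0.3]
opening: 0.0001
grip_force: 0.0
```

```bash
cat >> h.py <<'E'
def tell(s):
    phi=np.degrees(s["tool_rot"][2]-V[2])-90
    c=(s["tool_pos"][:2]-W(V,[[.04,-.105,0]])[0,:2])*1000;p=np.radians(phi)+V[2]
    u=np.array([np.cos(p),np.sin(p)]);n=np.array([-u[1],u[0]])
    return "t %.2f phi %.1f r %.1f d %.1f z %.4f F %s"%(s["time"],phi,c@u,c@n,s["tool_pos"][2],s["contact_force"].round(1))
E
python3 - <<'E'
from h import *; from cell import *
s=observe();print(tell(s),go(s,wp(-105,-.0165,z=.101)))
E
```

```text
t 16.20 phi -104.9 r 28.2 d -25.1 z 0.1027 F [ 0.3 -0.6  0.3] [ 8.6 -0.2  1.7]
```

Call:
{"fn": "step_arm", "kwargs": {"commands": [{"translation": [4.3,0,1],"roll": 0},{"translation": [4.3,0,0],"roll": 0},{"translation": [2.5,1.33,0],"roll": -0.0873},{"translation": [2.5,1.33,0],"roll": -0.0873},{"translation": [2.5,1.33,0],"roll": -0.0873},{"translation": [2.5,1.33,0],"roll": -0.0873},{"translation": [2.5,1.33,0],"roll": -0.0873},{"translation": [2.5,1.33,0],"roll": -0.0873},{"translation": [2.5,1.33,0],"roll": -0.0873},{"translation": [2.5,1.33,0],"roll": -0.0873},{"translation": [0,0,0],"roll": 0},{"translation": [0,0,0],"roll": 0}]}}

```text
time: 17.2
tool_pos: [0.6352, -0.0427, 0.1011]
tool_rot: [3.141, 0.0, 0.612]
contact_force: [-3.3, -1.6, 2.1]
opening: 0.0003
grip_force: 1.6
```

```bash
python3 - <<'E'
from h import *; from cell import *
s=observe();print(tell(s),go(s,wp(-55,-.0165,z=.101)))
E
```

```text
t 17.20 phi -65.0 r 28.0 d -17.1 z 0.1011 F [-3.3 -1.6  2.1] [5.8 2.5 0.1]
```

Call:
{"fn": "step_arm", "kwargs": {"commands": [{"translation": [2.5,1.33,0],"roll": -0.0873},{"translation": [2.5,1.33,0],"roll": -0.0873},{"translation": [0,0,0],"roll": 0},{"translation": [0,0,0],"roll": 0},{"translation": [0,0,0],"roll": 0}]}}

```text
time: 17.62
tool_pos: [0.6407, -0.0414, 0.1008]
tool_rot: [3.141, -0.0, 0.786]
contact_force: [-0.1, 0.4, -0.3]
opening: 0.0004
grip_force: 0.0
```

```bash
python3 - <<'E'
from h import *; from cell import *
s=observe();print(tell(s),go(s,wp(-50,-.0165,z=.101)))
E
```

```text
t 17.62 phi -55.1 r 27.6 d -16.9 z 0.1008 F [-0.1  0.4 -0.3] [ 2.9  1.7 -0.2]
```

Call:
{"fn": "step_arm", "kwargs": {"commands": [{"translation": [-10,0,0],"roll": 0},{"translation": [-2,0,-15],"roll": 0},{"translation": [0,0,-35],"roll": 0},{"translation": [0,0,-40],"roll": 0},{"translation": [0,0,-40],"roll": 0},{"translation": [0,0,-30],"roll": 0},{"translation": [-12,-20.5,0],"roll": 0},{"translation": [-12,-20.5,0],"roll": 0},{"translation": [-12,-20.5,0],"roll": 0},{"translation": [-12,-20.5,0],"roll": 0},{"translation": [0,0,0],"roll": 0},{"translation": [0,0,0],"roll": 0},{"translation": [0,0,0],"roll": 0}]}}

```text
time: 18.7
tool_pos: [0.5405, -0.0268, 0.2611]
tool_rot: [3.14, -0.001, 0.788]
contact_force: [-1.1, -0.2, -0.1]
opening: 0.0003
grip_force: 0.0
```

```bash
python3 - <<'E'
from h import *; from cell import *
s=observe();k=get_calibration("wrist");im=read_camera("wrist")[:,:,::-1]
print(s["time"],s["tool_pos"],go(s,[-.055,-.105,.110]))
o=(250,60);f=4
p=lambda L:((proj(k,W(V,L))-o)*f).round(0).tolist()
print("6:",p(knobpts(2.618)),"7:",p(knobpts(3.142))[0],"start,tipR,tipL,stop",p([[-.055,-.105,.106],[-.055,-.058,.127],[-.055,-.022,.127],[-.055,-.17,.11]]));print(p(DOTS))
# measure knob angle: darkest-free check -> white line fit done by eye
cv2.imwrite("pics/w4.png",cv2.resize(im[60:210,250:450],None,fx=4,fy=4,interpolation=cv2.INTER_CUBIC))
E
```

```text
18.7 [ 0.54054306 -0.02676894  0.26107344] [ -0.7  -1.  151.1]
6: [[700.0, 279.0], [534.0, 309.0], [442.0, 326.0]] 7: [685.0, 368.0] start,tipR,tipL,stop [[283.0, 645.0], [108.0, 550.0], [-32.0, 455.0], [498.0, 796.0]]
[[331.0, 239.0], [390.0, 150.0], [485.0, 103.0], [588.0, 113.0], [668.0, 176.0], [702.0, 274.0], [685.0, 376.0], [623.0, 457.0]]
```

View pics/w4.png

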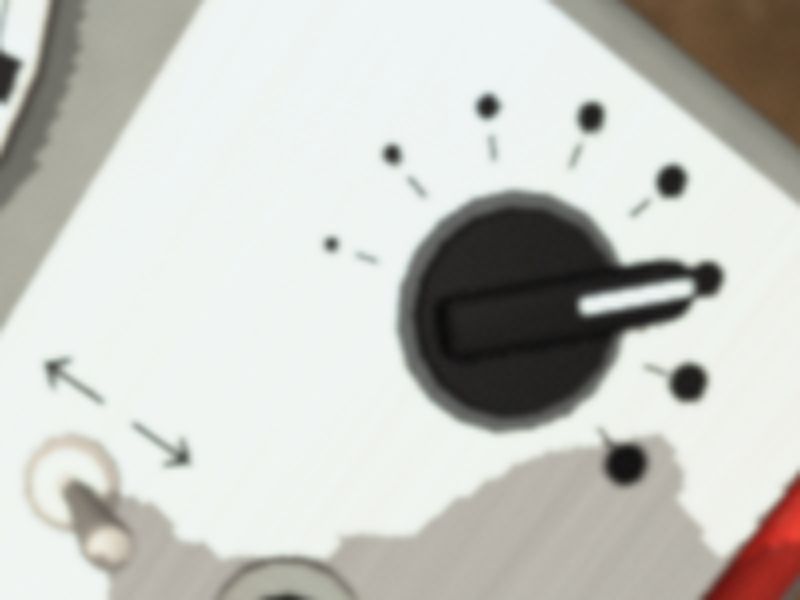

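The pointer's white line ends at (693,287), on dot 6 at (708,278). The lever tip at (108,548) leans right, as predicted. Now I'll go down to the start button.

Call:
{"fn": "step_arm", "kwargs": {"commands": [{"translation": [-0.7,-1,30],"roll": 0},{"translation": [0,0,35],"roll": 0},{"translation": [0,0,35],"roll": 0},{"translation": [0,0,25],"roll": 0},{"translation": [0,0,15],"roll": 0},{"translation": [0,0,8],"roll": 0},{"translation": [0,0,0],"roll": 0},{"translation": [0,0,0],"roll": 0},{"translation": [0,0,0],"roll": 0},{"translation": [0,0,0],"roll": 0}]}}

```text
time: 19.58
tool_pos: [0.5399, -0.0263, 0.114]
tool_rot: [3.139, -0.001, 0.789]
contact_force: [-0.1, 0.4, -0.1]
opening: 0.0007
grip_force: 0.0
```

Call:
{"fn": "step_arm", "kwargs": {"commands": [{"translation": [0,0,3],"roll": 0},{"translation": [0,0,3],"roll": 0},{"translation": [0,0,2],"roll": 0},{"translation": [0,0,2],"roll": 0},{"translation": [0,0,1],"roll": 0},{"translation": [0,0,0],"roll": 0},{"translation": [0,0,0],"roll": 0}]}}

```text
time: 20.17
tool_pos: [0.5392, -0.0261, 0.102]
tool_rot: [3.141, -0.0, 0.789]
contact_force: [0.1, 0.0, 3.9]
opening: 0.0002
grip_force: 2.1
```

Call:
{"fn": "step_arm", "kwargs": {"commands": [{"translation": [0,0,1],"roll": 0},{"translation": [0,0,1],"roll": 0},{"translation": [0,0,1],"roll": 0},{"translation": [0,0,0],"roll": 0},{"translation": [0,0,0],"roll": 0},{"translation": [0,0,0],"roll": 0}]}}

```text
time: 20.67
tool_pos: [0.5393, -0.0261, 0.1009]
tool_rot: [3.14, -0.001, 0.789]
contact_force: [-5.7, 0.7, 19.7]
opening: 0.0004
grip_force: 10.1
```

It's right down: z has stopped at 0.101 and the force has risen to 20 N, as expected at the end stop. Lifting off.

Call:
{"fn": "step_arm", "kwargs": {"commands": [{"translation": [0,0,-5],"roll": 0},{"translation": [0,0,-15],"roll": 0},{"translation": [0,0,-35],"roll": 0},{"translation": [0,0,-40],"roll": 0},{"translation": [0,0,-40],"roll": 0},{"translation": [0,0,-20],"roll": 0},{"translation": [0,0,0],"roll": 0},{"translation": [0,0,0],"roll": 0},{"translation": [0,0,0],"roll": 0},{"translation": [0,0,0],"roll": 0}]}}

```text
time: 21.5
tool_pos: [0.538, -0.0259, 0.2517]
tool_rot: [-3.138, 0.002, 0.789]
contact_force: [0.4, 0.1, -0.0]
opening: 0.0005
grip_force: 0.0
```

```bash
python3 - <<'E'
from h import *; from cell import *
b=read_camera("side")[:,:,::-1];a=cv2.imread("pics/side0.png")
G=lambda i:cv2.cvtColor(np.ascontiguousarray(i),cv2.COLOR_BGR2GRAY).astype(np.float32)
for n,(x,y,w,h) in dict(front=(285,265,70,60),right=(365,285,60,40)).items():
    print(n,cv2.phaseCorrelate(G(a)[y:y+h,x:x+w],G(b)[y:y+h,x:x+w],cv2.createHanningWindow((w,h),cv2.CV_32F)))
w=read_camera("wrist")[:,:,::-1];w4=cv2.resize(w[60:210,250:450],None,fx=4,fy=4,interpolation=cv2.INTER_CUBIC)
o=cv2.imread("pics/w4.png");q=lambda i:G(i)[60:480,300:740]
print("knob view vs before press: corr",np.corrcoef(q(o).ravel(),q(w4).ravel())[0,1])
s=observe();print(s["tool_pos"],s["contact_force"])
hand_in()
E
```

```text
front ((0.19961098806103195, 0.0839828886117644), 0.7759284399173878)
right ((0.11363156177286271, 0.15429592491313926), 0.9501276632150014)
knob view vs before press: corr 0.8149588404406944
[ 0.53833057 -0.02597623  0.25207897] [-0.4677558  -0.17552621 -0.07233318]
the job is handed in; nothing more can be done
```

I handed the job in with the selector at step six and the lever over to the right, then start pressed right down and released; the knob overshot to step eight first and had to be pushed back two clicks, the positioner hadn't moved, and no verdict was shown.

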